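# Shut the propagator vents with one stroke

### The job

Shut the five open vent flaps on the propagator lid with one light stroke: run the fingertips along the row, starting behind the hinge of the first flap and skimming at the height of a shut flap, so that the flaps fold flat one after another in the direction they lean. Stay low and on the row until the last flap is shut. Do not press hard on the propagator, shift it or lift it, and leave everything else where it is.

Things in the scene. Friction and masses are not known exactly. Their poses are not given: they have to be found in the camera images.
- propagator: seed propagator: green tray (270 x 400 mm at its rim) under a flat white lid (240 x 370 mm), lid top 115 mm above the bench; loose on the bench, about 3 kg. Origin: centre of its underside. Its +y axis runs along the row of vent flaps, from row_start to row_end (right to left seen from the robot). Flap hinges at y = -110, -60, -10, 40, 90 mm, x = 0, z = 118.5
- row_start (a point): point on the centre line of the row, 35 mm before the hinge of flap 1, 120 mm above the bench: the height of the upper face of a shut flap (5 mm above the lid). The stroke starts here, with the fingertips behind all the flaps
- row_end (a point): point on the centre line of the row, 19 mm beyond the free edge of flap 5, 120 mm above the bench. The stroke ends here
- flap1 (a joint): vent flap 1 of 5, counted from row_start: a grey plate 30 mm wide (across the row), 36 mm long and 3 mm thick, hinged at its end nearer row_start and leaning up towards row_end; the value is its opening angle in rad, 0 = shut flat (parallel to the lid), 0.7 to 1.3 at the start. It stays at whatever angle it is left (light friction hinge, no spring) and turns down to -0.06 at most
- flap2 (a joint): vent flap 2 of 5, counted from row_start: a grey plate 30 mm wide (across the row), 36 mm long and 3 mm thick, hinged at its end nearer row_start and leaning up towards row_end; the value is its opening angle in rad, 0 = shut flat (parallel to the lid), 0.7 to 1.3 at the start. It stays at whatever angle it is left (light friction hinge, no spring) and turns down to -0.06 at most
- flap3 (a joint): vent flap 3 of 5, counted from row_start: a grey plate 30 mm wide (across the row), 36 mm long and 3 mm thick, hinged at its end nearer row_start and leaning up towards row_end; the value is its opening angle in rad, 0 = shut flat (parallel to the lid), 0.7 to 1.3 at the start. It stays at whatever angle it is left (light friction hinge, no spring) and turns down to -0.06 at most
- flap4 (a joint): vent flap 4 of 5, counted from row_start: a grey plate 30 mm wide (across the row), 36 mm long and 3 mm thick, hinged at its end nearer row_start and leaning up towards row_end; the value is its opening angle in rad, 0 = shut flat (parallel to the lid), 0.7 to 1.3 at the start. It stays at whatever angle it is left (light friction hinge, no spring) and turns down to -0.06 at most
- flap5 (a joint): vent flap 5 of 5, counted from row_start: a grey plate 30 mm wide (across the row), 36 mm long and 3 mm thick, hinged at its end nearer row_start and leaning up towards row_end; the value is its opening angle in rad, 0 = shut flat (parallel to the lid), 0.7 to 1.3 at the start. It stays at whatever angle it is left (light friction hinge, no spring) and turns down to -0.06 at most
- seed_jar: small jar with a metal cap, 28 mm across and 45 mm tall, standing on the lid on its +x side, 80 to 100 mm off the row; leave it alone. Origin: centre of its underside
- label_stack: stack of white plant labels, 16 x 90 x 12 mm, lying on the lid on its -x side, about 90 mm off the row; leave it alone. Origin: centre of its underside
- pot_a: terracotta pot, 84 mm across and 70 mm tall, with a 90 mm seedling, on the bench to the left. Origin: centre of its underside
- pot_b: black pot, 84 mm across and 70 mm tall, with a 90 mm seedling, on the bench to the left. Origin: centre of its underside
- pot_c: terracotta pot, 84 mm across and 70 mm tall, with a 60 mm seedling, on the bench to the right. Origin: centre of its underside
- beaker: open white plastic cup, 70 mm across and 80 mm tall, on the bench to the right. Origin: centre of its underside
- dibber: dibber with a wooden handle, lying on the bench to the left. Origin: under its length

How it is judged:
By the outcome, as a careful person would: the job done as asked, in the order asked, and still so for the second after the job is handed in, with the robot touching nothing.
It also fails if it takes over 38 s, if anything falls off the work surface, if the arm or the gripper's body presses on something with over 40 N, if the wrist force passes 120 N, or if a joint passes its speed limit or range.

### The arm

A 6-joint arm with a two-finger parallel gripper is mounted at the origin on the work surface. World frame = base frame: x ahead of the robot, y to its left, z up, the work surface at z = 0. Lengths are in m, angles in rad, forces in N, time in s.
With the tool pointing down it reaches from about 0.3 to 0.775 m from the base axis. Payload 14.6 kg.
Tool frame: the origin (TCP) lies between the finger pads, 19 mm behind the fingertips; this is the grasp point; z points along the fingers, y is the line along which they close (so a half turn about z gives the same grasp; the last joint's range is limited). The gripper opens to 85 mm and grips with 20 to 120 N. Pads are 22 mm wide; open, the fingers measure 114 mm over their backs; the gripper's body (76 mm by 85 mm) begins 54 mm behind the grasp point. The pads swing forward as they close: fully open they stand 13 mm farther back than shut.
Start: joints at [-1.393, 0.3, 1.521, -0, 1.321, -0.067], TCP at [0.133, -0.534, 0.25] pointing down, gripper open.
Joint ranges: [-3.03, 3.03], [-0.79, 2.21], [0.23, 2.52], [-1.04, 4.18], [0, 3.07], [-2.55, 2.55]. Speed limits (rad/s): [2.22, 2.22, 2.57, 3.14, 3.14, 3.14].

### API

Orientations are given as a 3x3 rotation matrix whose columns are the frame's x, y, z axes.
In Python, from cell import * gives the robot as it stands.
- The arm moves only by the tool arm_command, never from a script. Its argument "plan" is one flat list of numbers, 7 for each row, row after row: the closure, from 0 (fully open) to 1 (shut), then the shift along the world's x, y, z in mm, then the turn, a rotation vector about the world's x, y, z in degrees. A call has 1 to 20 rows; each row is the pose to reach, as a shift and turn from the pose commanded when the call began; what a row does not reach only later rows make up. A row lasts 1/8 s, in which the tool goes at most 62.5 mm and 10.7 degrees, less where a joint would pass 70% of its speed; a pose out of reach is approached as far as the arm can. A call with a gripper value outside its range is refused whole. The fingers move at their own pace and stop on an object; the grip force is fixed at half the most. Time passes only in rows, so rows that repeat a pose let the fingers close. It gives the time, the measured TCP pose, the force, the opening and the grip force at its end, in the units of the state.
- get_state(): the state, without advancing time (a new reading comes with each control period).
- grab_frame(name): name is "scene" or "top" or "wrist"; returns the picture (480x640x3 uint8, red, green, blue); there is no depth.
- camera_model(name): a dict with "K" (3x3 intrinsics, pixels), "rvec" (rotation vector, rad) and "tvec" (3), from world to camera coordinates, as OpenCV has them; the wrist camera has in their place "hand_eye" (4x4, takes a point from camera to tool coordinates, whose origin is the TCP and whose axes are the flange's). Camera axes: x right, y down, z forward; pixel columns grow to the right and rows downward; lengths in m; the calibration is good to about 2 mm. The wrist camera is an equidistant fisheye: a pixel r from the principal point sees the ray r / f radians off the axis. A picture is of the moment at which its call begins: read the wrist's pose just before it. camera_model takes no time and is no camera call.
- finish_job(): hands the job in; it is judged then, once.
The state is a dict: "t": time; "qpos": joint angles; "joint_velocities": joint speeds; "effort": joint torques, N m; "tool_pos": TCP position; "orientation": TCP orientation; "contact_force": force on the tool from outside, world axes, zero at the start; "moment": the same for the moment, N m; "gripper_width": finger opening in m; "finger_force": force on a finger pad.
Only numpy, scipy, OpenCV 4.12 (cv2) and the standard library are available. Lean on these libraries where they do the work, as an engineer would, in place of code of your own. Each camera call takes 0.05 s, during which the arm holds its last target. There are 200 camera calls.

## Working session

There is one attempt and no reset: what is moved stays moved. The work goes in short steps, Python scripts to look and compute and a tool call to move; the robot and the scene stay as the last step left them, time stands still between calls to the robot, and variables do not carry over. Pictures are saved under pics/ and viewed, at most 10 in all, crops included, and the job is handed in when it is done.

Besides the shell and the picture viewer there is one more tool, called after "Emit:" by a JSON object that holds its "api" and its "payload". arm_command: Moves the arm, as the interface text tells. Its arguments: {"type":"object","properties":{"plan":{"type":"array","items":{"type":"number"}}},"required":["plan"]}

```bash
mkdir -p pics
python3 - <<'E'
from cell import *
import cv2
s=get_state();print(s['t'],s['tool_pos'],s['orientation'],s['contact_force'])
for n in("top","scene"):
    cv2.imwrite(f"pics/{n}0.png",grab_frame(n)[:,:,::-1]);print(camera_model(n))
E
```

```text
0.0 [ 0.13326015 -0.53337736  0.24939872] [[ 9.70186978e-01  2.42357552e-01 -2.12165285e-04]
 [ 2.42357629e-01 -9.70186230e-01  1.20803375e-03]
 [ 8.69362639e-05 -1.22343849e-03 -9.99999248e-01]] [-0.2135635   0.21132139 -0.43097029]
{'K': array([[450.55177017,   0.        , 318.35351663],
       [  0.        , 450.55177017, 231.79249231],
       [  0.        ,   0.        ,   1.        ]]), 'rvec': array([ 2.14301592, -2.06739479,  0.22522584]), 'tvec': array([-0.00444914,  0.55342201,  1.13128378])}
{'K': array([[474.47945101,   0.        , 315.8426287 ],
       [  0.        , 474.47945101, 236.4695425 ],
       [  0.        ,   0.        ,   1.        ]]), 'rvec': array([ 0.99695718,  2.5602722 , -0.9214374 ]), 'tvec': array([ 0.38086782, -0.22011207,  1.29121369])}
```

View pics/top0.png

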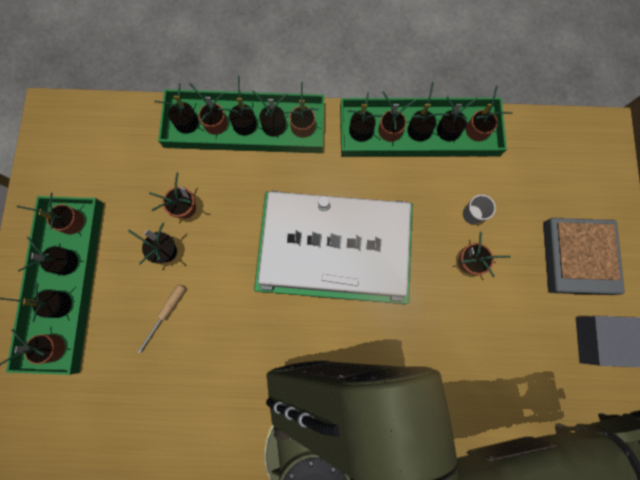

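View pics/scene0.png

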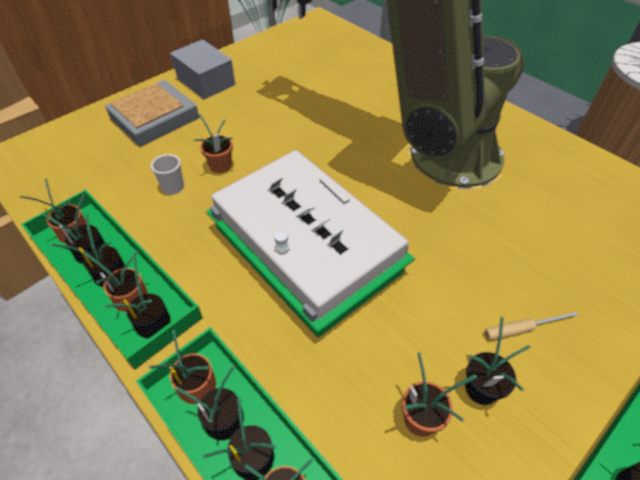

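The top view shows the lid at about px (260–412, 192–297), with the flap row from (375,244) to (293,238). The jar is at (324,204), the labels at (340,279), and the lane is clear. I'll enlarge it.

Run:
```python
import cv2
a=cv2.imread("pics/top0.png")[180:310,245:425]
cv2.imwrite("pics/topc.png",cv2.resize(a,None,fx=4.4,fy=4.4,interpolation=cv2.INTER_CUBIC))
```

```text
(no output)
```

View pics/topc.png

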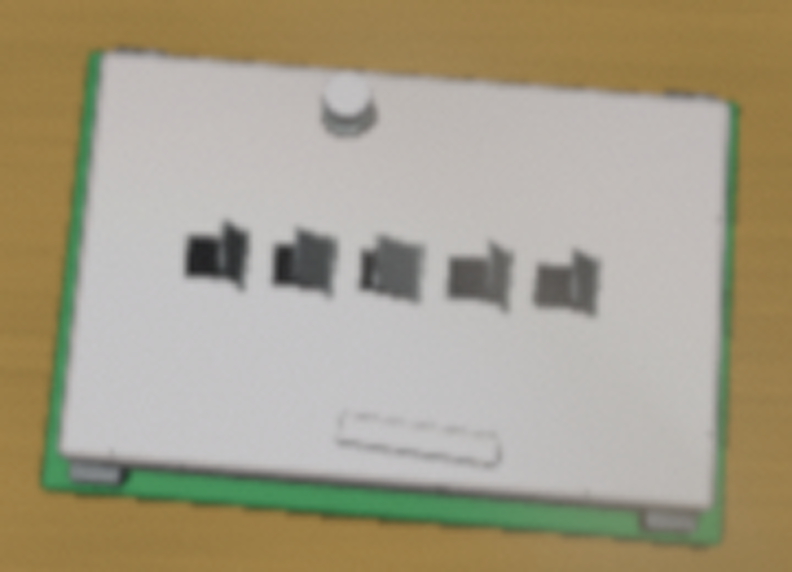

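The lid corners in the crop are (97,52), (737,100), (712,508) and (60,456). The hinge edges are at the right ends of the flaps, at about (600,285) for flap 1 and (244,258) for flap 5.

```bash
cat > h.py <<'E'
import numpy as np,cv2
from cell import *
def topx(px,z,n="top"):
    m=camera_model(n);R=cv2.Rodrigues(np.array(m['rvec']))[0];t=np.array(m['tvec']);c=-R.T@t
    d=np.c_[(np.array(px,float)-m['K'][:2,2])/m['K'][0,0],np.ones(len(px))]@R
    return c+d*((z-c[2])/d[:,2])[:,None]
E
python3 - <<'E'
from h import *
f=lambda u:(np.array(u)+.5)/4.4-.5+[245,180]
P=topx(f([(97,52),(737,100),(712,508),(60,456)]),.115)
print(P.round(4),[np.linalg.norm(P[i]-P[i-1]).round(4) for i in range(4)])
L=np.array([(.12,.185),(.12,-.185),(-.12,-.185),(-.12,.185)])
c=P[:,:2].mean(0);H=L.T@(P[:,:2]-c)
th=np.arctan2(H[0,1]-H[1,0],H[0,0]+H[1,1]);R=np.array([[np.cos(th),-np.sin(th)],[np.sin(th),np.cos(th)]])
print("c",c,"th deg",np.degrees(th),"res mm",((L@R.T+c-P[:,:2])*1e3).round(1))
for n,y in(("start",-.145),("h1",-.11),("h5",.09),("end",.145)):print(n,c+R@[0,y])
fl=topx(f([(592,283),(505,277),(415,270),(330,262),(240,256)]),.1185);print("flap bases local",((fl[:,:2]-c)@R).round(4))
pts=[(x,y,.115) for x,y in L@R.T+c]+[(*(c+R@[0,y]),.12) for y in(-.145,-.11,.09,.145)]
m=camera_model("scene");q=cv2.projectPoints(np.array(pts),np.array(m['rvec']),np.array(m['tvec']),np.array(m['K']),None)[0][:,0]
im=cv2.imread("pics/scene0.png")
im=cv2.resize(im[140:330,195:425],None,fx=3,fy=3)
for u in q: cv2.circle(im,tuple(int(v) for v in (u-[195,140])*3+1),3,(0,0,255),1)
cv2.imwrite("pics/ov.png",im)
E
```

```text
[[ 0.6425  0.1516  0.115 ]
 [ 0.6268 -0.2218  0.115 ]
 [ 0.3906 -0.2058  0.115 ]
 [ 0.4064  0.158   0.115 ]] [np.float64(0.2362), np.float64(0.3737), np.float64(0.2367), np.float64(0.3642)]
c [ 0.51661327 -0.02949888] th deg -2.5239722251990933 res mm [[ 2.1 -1.6]
 [ 1.5  2.2]
 [-2.1 -3.2]
 [-1.6  2.6]]
start [ 0.51022785 -0.17435822]
h1 [ 0.51176916 -0.13939217]
h5 [0.52057663 0.06041381]
end [0.52299869 0.11536045]
flap bases local [[ 0.003  -0.1083]
 [ 0.0025 -0.0589]
 [ 0.0025 -0.0077]
 [ 0.0032  0.0408]
 [ 0.0026  0.0922]]
```

View pics/ov.png

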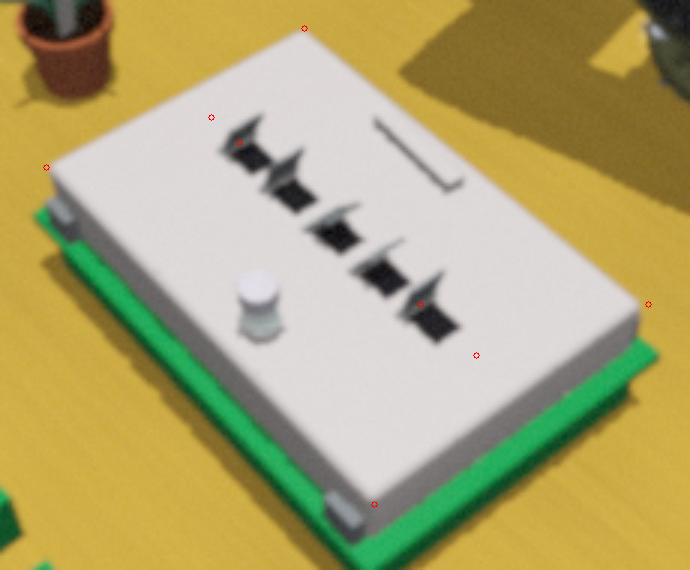

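The fit holds to about 3 mm, and the overlay agrees in the second view. The flap bases sit about 2.5 mm to the +x side, so I'll take +1.5 mm. First I move above row_start with the gripper shutting and the finger line turned along the row.

Emit:
{"api": "arm_command", "payload": {"plan": [1,95,90,0,0,0,-4,1,190,180,0,0,0,-8,1,285,270,0,0,0,-12,1,378,360,0,0,0,-16.5,1,378,360,0,0,0,-16.5,1,378,360,0,0,0,-16.5,1,378,360,0,0,0,-16.5,1,378,360,0,0,0,-16.5,1,378,360,0,0,0,-16.5,1,378,360,0,0,0,-16.5,1,378,360,0,0,0,-16.5,1,378,360,0,0,0,-16.5,1,378,360,0,0,0,-16.5,1,378,360,0,0,0,-16.5]}}

```text
t: 1.85
tool_pos: [0.5111, -0.1739, 0.2501]
orientation: [[0.999, -0.044, 0.0], [-0.044, -0.999, -0.0], [0.0, 0.0, -1.0]]
contact_force: [-1.4, 0.5, 0.4]
gripper_width: -0.0001
finger_force: 0.0
```

Emit:
{"api": "arm_command", "payload": {"plan": [1,0.5,0,-30,0,0,0,1,0.5,0,-60,0,0,0,1,0.5,0,-85,0,0,0,1,0.5,0,-100,0,0,0,1,0.5,0,-100,0,0,0,1,0.5,0,-100,0,0,0]}}

```text
t: 2.6
tool_pos: [0.5122, -0.1738, 0.151]
orientation: [[0.999, -0.043, 0.001], [-0.043, -0.999, -0.001], [0.001, 0.001, -1.0]]
contact_force: [-0.3, -1.0, 0.2]
gripper_width: -0.0
finger_force: 0.0
```

Run:
```python
from h import *
s=get_state();print(s['t'],s['tool_pos'],s['contact_force'])
im=grab_frame("scene")[:,:,::-1].copy()
c=np.array(s['tool_pos']);m=camera_model("scene")
q=cv2.projectPoints(np.array([c-[0,0,.019],c-[0,0,.032],c]),np.array(m['rvec']),np.array(m['tvec']),np.array(m['K']),None)[0][:,0];print(q)
x0,y0=int(q[0,0])-60,int(q[0,1])-60
im=cv2.resize(im[y0:y0+120,x0:x0+160],None,fx=5,fy=5,interpolation=cv2.INTER_CUBIC);print(x0,y0)
for u in q: cv2.circle(im,tuple(int(v) for v in (u-[x0,y0])*5+2),3,(0,0,255),1)
cv2.imwrite("pics/s1.png",im)
```

```text
2.6 [ 0.51220541 -0.17380108  0.15099216] [-0.26683967 -0.97513287  0.16641805]
[[264.18396361 175.42022491]
 [264.68571844 179.69511482]
 [263.43317618 169.02360775]]
204 115
```

View pics/s1.png

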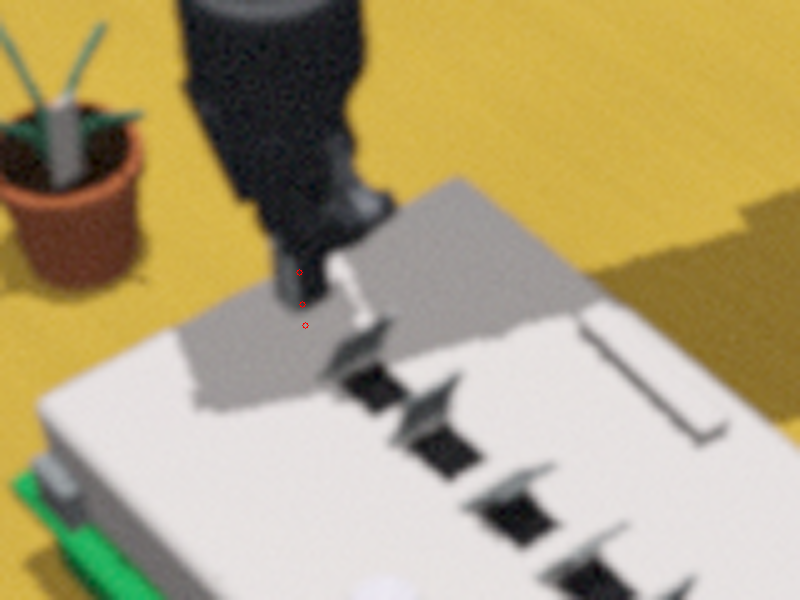

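The tip ends at crop (303,305), which matches the 19 mm point, and it stands behind flap 1. Next I lower to skim height (TCP z 0.139).

Emit:
{"api": "arm_command", "payload": {"plan": [1,0,0,-5,0,0,0,1,0,0,-9,0,0,0,1,0,0,-11,0,0,0,1,0,0,-11,0,0,0,1,0,0,-11,0,0,0]}}

```text
t: 3.28
tool_pos: [0.5119, -0.1736, 0.1391]
orientation: [[0.999, -0.043, 0.0], [-0.043, -0.999, -0.0], [0.0, 0.0, -1.0]]
contact_force: [0.3, -0.5, -0.5]
gripper_width: 0.0002
finger_force: 0.0
```

Emit:
{"api": "arm_command", "payload": {"plan": [1,0.4,8,0,0,0,0,1,0.7,16,0,0,0,0,1,1.1,24,0,0,0,0,1,1.4,32,0,0,0,0,1,1.8,40,0,0,0,0,1,2.1,48,0,0,0,0,1,2.5,56,0,0,0,0,1,2.8,64,0,0,0,0,1,3.2,72,0,0,0,0]}}

```text
t: 4.4
tool_pos: [0.515, -0.1011, 0.1389]
orientation: [[0.999, -0.043, -0.0], [-0.043, -0.999, 0.0], [-0.0, -0.0, -1.0]]
contact_force: [0.6, -1.0, 0.3]
gripper_width: 0.0
finger_force: 0.5
```

Run:
```python
from h import *
im=grab_frame("scene")[:,:,::-1]
cv2.imwrite("pics/s2.png",cv2.resize(im[115:275,200:400],None,fx=3.7,fy=3.7,interpolation=cv2.INTER_CUBIC))
```

```text
(no output)
```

View pics/s2.png

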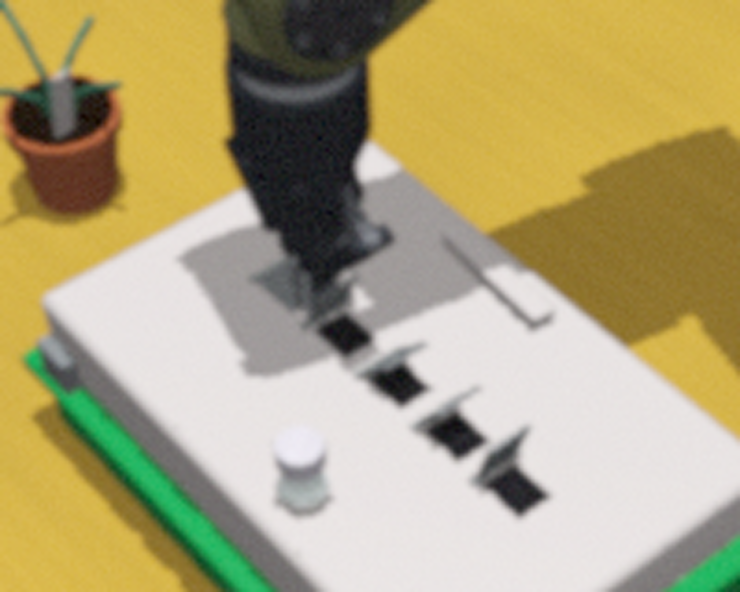

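Flap 1 lies flat at (285,280), forces are about 1 N, and the fingers are on the row. I continue the stroke.

Emit:
{"api": "arm_command", "payload": {"plan": [1,0.4,8,0,0,0,0,1,0.7,16,0,0,0,0,1,1.1,24,0,0,0,0,1,1.4,32,0,0,0,0,1,1.8,40,0,0,0,0,1,2.1,48,0,0,0,0,1,2.5,56,0,0,0,0,1,2.8,64,0,0,0,0,1,3.2,72,0,0,0,0,1,3.5,80,0,0,0,0,1,3.9,88,0,0,0,0,1,4.2,96,0,0,0,0,1,4.6,104,0,0,0,0,1,4.9,112,0,0,0,0,1,5.3,120,0,0,0,0]}}

```text
t: 6.32
tool_pos: [0.5203, 0.019, 0.139]
orientation: [[0.999, -0.043, 0.0], [-0.043, -0.999, 0.0], [0.0, -0.0, -1.0]]
contact_force: [0.1, -0.5, 0.0]
gripper_width: -0.0001
finger_force: 0.2
```

Emit:
{"api": "arm_command", "payload": {"plan": [1,0.4,8,0,0,0,0,1,0.7,16,0,0,0,0,1,1.1,24,0,0,0,0,1,1.4,32,0,0,0,0,1,1.8,40,0,0,0,0,1,2.1,48,0,0,0,0,1,2.5,56,0,0,0,0,1,2.8,64,0,0,0,0,1,3.2,72,0,0,0,0,1,3.5,80,0,0,0,0,1,3.9,88,0,0,0,0,1,4.2,97,0,0,0,0,1,4.2,97,0,0,0,0,1,4.2,97,0,0,0,0]}}

```text
t: 8.07
tool_pos: [0.5245, 0.1153, 0.139]
orientation: [[0.999, -0.043, -0.0], [-0.043, -0.999, -0.0], [-0.0, 0.0, -1.0]]
contact_force: [0.8, -0.2, -0.2]
gripper_width: -0.0001
finger_force: 0.0
```

Run:
```python
from h import *
im=grab_frame("scene")[:,:,::-1]
cv2.imwrite("pics/s3.png",cv2.resize(im[115:315,200:420],None,fx=3,fy=3,interpolation=cv2.INTER_CUBIC))
```

```text
(no output)
```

View pics/s3.png

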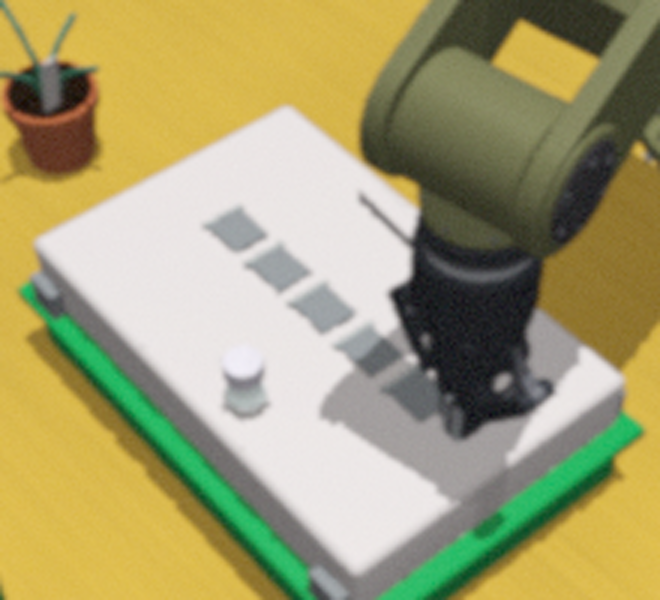

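All five flaps are flat, from (235,228) to (415,390), with the fingers past flap 5. I lift straight up.

Emit:
{"api": "arm_command", "payload": {"plan": [1,0,0,10,0,0,0,1,0,0,40,0,0,0,1,0,0,80,0,0,0,1,0,0,110,0,0,0,1,0,0,110,0,0,0,1,0,0,110,0,0,0]}}

```text
t: 8.88
tool_pos: [0.5242, 0.1153, 0.2486]
orientation: [[0.999, -0.043, -0.001], [-0.043, -0.999, -0.0], [-0.001, 0.0, -1.0]]
contact_force: [0.0, 0.2, -0.4]
gripper_width: -0.0001
finger_force: 0.0
```

Run:
```python
from h import *
im=grab_frame("scene")[:,:,::-1]
cv2.imwrite("pics/s4.png",cv2.resize(im[115:315,200:420],None,fx=3,fy=3,interpolation=cv2.INTER_CUBIC))
```

```text
(no output)
```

View pics/s4.png

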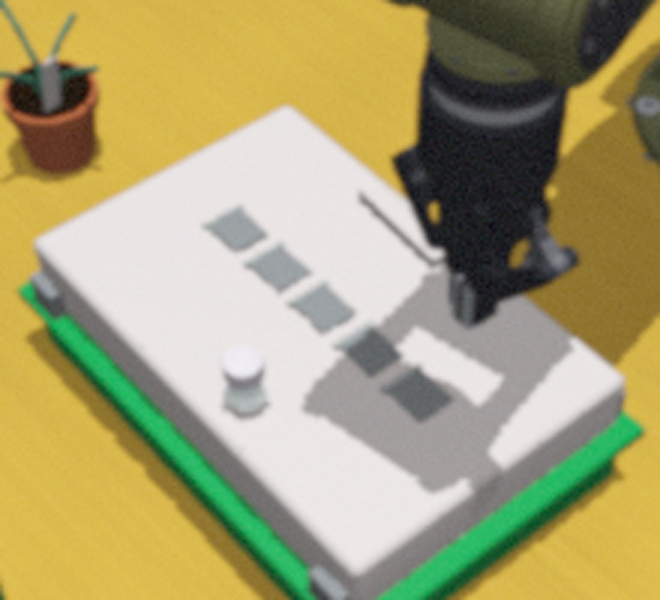

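All five flaps are shut, with the jar, labels and propagator unmoved and the arm clear.

```bash
python3 -c "
from cell import *
print(finish_job())"
```

```text
the job is handed in; nothing more can be done
None
```

All five vent flaps were shut in one light low stroke, with force readings of about 1 N between moves; nothing else appears to have moved in the final scene view, and the job was handed in about 9 s into the 38 s limit.

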